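# Copper tartlet ring from the hook rack onto its tray plug

### The job

Take the copper tartlet ring up and off its hook on the rack, lay it down flat on the wooden board with its blue edge up and let go of it, without dropping it. Then take it again from above and seat it on the tray around the empty plug, still blue edge up and lying flush on the tray, beside its mate. Leave the other rings and everything else as they are.

Things in the scene. Friction and masses are not known exactly. Their poses are not given: they have to be found in the camera images.
- tart_ring: Copper ring, a straight tube 24 mm long, 56 mm outside, 48 mm inside diameter (12 slight flats outside), about 70 g, a 7 mm blue band round one edge. Origin: centre of the plain edge's plane; z runs along its axis, plain edge to blue edge. It hangs on any one of the hooks, axis along the hook, blue edge towards the rack's bar (z = rack +x); the hook touches the inside of its upper wall.
- tart_ring_mid (a point): The middle of the copper ring, on its axis, 12 mm from either edge.
- rack: Fixed rack. Origin on the bench under the middle of its bar: along y, 360 mm long, 12 mm square, axis at z = 160 mm, posts at y = +-174 mm. Three hooks of 8 mm rod leave it to -x at y = -110, 0, 110 mm, level at z = 160 mm to x = -56 mm, then turned up to a tip at x = -66, z = 177 mm (nothing is higher). Rings hang with axis at z = 140, middle near x = -35 mm.
- board: Light wooden pastry board, fixed, 200 mm (x) by 220 mm (y), top 18 mm above its origin, which is under its centre. It may stand on either side of the robot, the tray on the other. A foil cup stands on it near x = 60, y = 66 mm (board frame); the rest is free.
- tray: Dark flat perforated tray, fixed, 170 mm (x) by 260 mm (y), top 12 mm above its origin, which is under its centre. Two aluminium plugs stand on it, at x = 0, y = 65 mm (empty) and y = -65 mm (mate ring seated on it): 45.6 mm in diameter, 10 mm high, top edge bevelled 2 mm; a ring goes over with 1.2 mm of play all round and rests on the tray.
- plug (a point): Centre of the top of the empty plug, 10 mm above the tray's top and 22 mm above the tray's origin; its axes are the tray's.
- ring_steel: Bare steel ring without a band. Hangs on one of the rack's three hooks like the copper ring (same size and same axes) and is to stay there.
- ring_black: Black ring without a band. Hangs on one of the rack's three hooks like the copper ring (same size and same axes) and is to stay there.
- ring_mate: Copper ring with a blue edge, equal to the first, already seated on the tray's other plug, blue edge up. Origin: centre of its lower, plain edge. To stay there.
- foil_cup: Round aluminium foil cup, 68 mm across the mouth, 22 mm high, standing loose on the board; origin under its centre. To be left alone.
- foil_cup2: An equal foil cup standing loose on the bench at the left. To be left alone.
- scraper: Steel dough scraper with a wooden grip, 100 by 130 mm, 18 mm high, lying on the bench at the left; origin under the blade's middle. To be left alone.
- jam_jar: Amber glass jar with a red lid, 68 mm diameter, 100 mm high, on the bench at the right; origin under its centre. To be left alone.
Mind the look-alikes: they are no part of the job. Leave any green look-alike of the tart_ring alone.

How it is judged:
By the outcome, as a careful person would: the job done as asked, in the order asked, and still so for the second after the job is handed in, with the robot touching nothing.
It also fails if it takes over 54 s, if anything falls off the work surface, if the arm or the gripper's body presses on something with over 40 N, if the wrist force passes 120 N, or if a joint passes its speed limit or range.

### The arm

A 6-joint arm with a two-finger parallel gripper is mounted at the origin on the work surface. World frame = base frame: x ahead of the robot, y to its left, z up, the work surface at z = 0. Lengths are in m, angles in rad, forces in N, time in s.
With the tool pointing down it reaches from about 0.35 to 0.775 m from the base axis. Payload 7.3 kg.
Tool frame: the origin (TCP) lies on the front face of the gripper's body, between the roots of the fingers; the fingertips stand ahead of it and the grasp point (between the pads) lies 47 mm ahead of it (finger_overhang is the z of the fingertips in the tool frame, in m); z points along the fingers, y is the line along which they close (so a half turn about z gives the same grasp; the last joint's range is limited). The gripper opens to 92 mm and grips with 3 to 60 N. Pads are 19 mm wide; open, the fingers measure 130 mm over their backs; the gripper's body (75 mm by 190 mm) begins 47 mm behind the grasp point.
Start: joints at [-1.32, 0.342, 1.524, -0, 1.275, -0.146], TCP at [0.203, -0.484, 0.292] pointing down, gripper open.
Joint ranges: [-2.53, 2.53], [-0.77, 2.02], [0.04, 2.7], [-1, 4.14], [0.28, 2.66], [-3.11, 3.11]. Speed limits (rad/s): [2.57, 2.57, 3.14, 3.14, 3.14, 3.14].

### API

Orientations are given as [roll, pitch, yaw] about the fixed x, y, z axes, in that order (R = Rz(yaw) Ry(pitch) Rx(roll)).
In Python, from cell import * gives the robot as it stands. The module is installed in compiled form; this text tells all that it offers.
- The arm moves only by the tool arm_command, never from a script. Its argument "series" is a list of rows, each an object of numbers: "x", "y", "z": the shift along the tool's x, y, z in mm; "rx", "ry", "rz": the turn, a rotation vector about the tool's x, y, z in degrees. A call has 1 to 20 rows; each row is the pose to reach, as a shift and turn from the pose commanded when the call began, along the tool's axes at that moment; what a row does not reach only later rows make up. A row lasts 1/10 s, in which the tool goes at most 50 mm and 8.59 degrees, less where a joint would pass 70% of its speed; a pose out of reach is approached as far as the arm can. A call with a gripper value outside its range is refused whole. "hand" is the finger opening in mm, from 0 to 91.8, set as the call begins (left out, the last holds). The fingers move at their own pace and stop on an object; "squeeze" is the grip in N (left out, the last holds). Time passes only in rows, so rows that repeat a pose let the fingers close. It gives the time, the measured TCP pose, the force, the opening and the grip force at its end, in the units of the state.
- observe(): the state, without advancing time (a new reading comes with each control period).
- read_camera(name): name is "side" or "top"; returns a dict with "pixels" (400x640x3 uint8, blue, green, red), "K" (3x3 intrinsics, pixels), "rvec" (rotation vector, rad) and "tvec" (3), from world to camera coordinates, as OpenCV has them. Camera axes: x right, y down, z forward; pixel columns grow to the right and rows downward; lengths in m; the calibration is good to about 2 mm. A picture is of the moment at which its call begins. There is no depth.
- hand_in(): hands the job in; it is judged then, once.
Trained networks look in a picture, given as the dict that the camera call returned (one of the last four; its "shot" number tells which), for a name from the list of things; names that differ only in an ending like _2 or _b are one class to them, and where a whole thing is asked for, a point or a joint stands for the part that bears it (a point fixed in the world has none). Each returns a list of dicts, best first, with "confidence" (0 to 1); they miss things now and then, are a little off and sometimes report something else, mostly with a low value. They report only what shows in the picture. A call takes as long as a camera call. They do not tell look-alikes from the thing itself.
- boxes_of(picture, query): "point" ([x, y, z] in m, in world coordinates, good to about 4 mm: the middle of the surface that is visible of it).
- trace(picture, query): "pixels" (400x640 bool, what is visible of it).
- mark_of(picture, query): "point" ([x, y, z] in m, in world coordinates, good to about 4 mm: a listed point, or the origin of a listed thing).
The state is a dict: "time": time; "qpos": joint angles; "qvel": joint speeds; "joint_efforts": joint torques, N m; "tool_pos": TCP position; "tool_rot": TCP orientation; "contact_force": force on the tool from outside, world axes, zero at the start; "torque": the same for the moment, N m; "opening": finger opening in m; "grip_force": force on a finger pad.
Only numpy, scipy, OpenCV 4.12 (cv2) and the standard library are available. Lean on these libraries where they do the work, as an engineer would, in place of code of your own. Each camera call takes 0.05 s, during which the arm holds its last target. There are 200 camera calls.

## Working session

There is one attempt and no reset: what is moved stays moved. The work goes in short steps, Python scripts to look and compute and a tool call to move; the robot and the scene stay as the last step left them, time stands still between calls to the robot, and variables do not carry over. Pictures are saved under pics/ and viewed, at most 10 in all, crops included, and the job is handed in when it is done.

Besides the shell and the picture viewer there is one more tool, called after ">>>" in YAML: its name, and indented under it one key for each argument. arm_command: Moves the arm, as the interface text tells. Its arguments: {"type":"object","properties":{"series":{"type":"array"},"hand":{"type":"number"},"squeeze":{"type":"number"}},"required":["series"]}

```bash
mkdir -p pics; cat > h.py <<'E'
from cell import *
import numpy as np, cv2
from scipy.spatial.transform import Rotation as R
def proj(p,P):
    return cv2.projectPoints(np.array(P,float).reshape(-1,3),p['rvec'],p['tvec'],p['K'],None)[0].reshape(-1,2)
def ray(p,uv):
    M=cv2.Rodrigues(np.array(p['rvec']))[0]; c=-M.T@np.array(p['tvec']).ravel()
    d=M.T@np.linalg.inv(p['K'])@np.array([uv[0],uv[1],1.]); return c,d/np.linalg.norm(d)
def onz(p,uv,z):
    c,d=ray(p,uv); return c+d*(z-c[2])/d[2]
def tcp():
    s=observe(); return np.array(s['tool_pos']),R.from_euler('xyz',s['tool_rot'])
E
python3 - <<'E'
from h import *
s=observe(); print(s)
ps={n:read_camera(n) for n in('side','top')}
for n,p in ps.items():
    cv2.imwrite(f'pics/{n}0.png',p['pixels'])
    print(n,ray(p,(320,200)))
    for q in ['tart_ring','rack','board','tray','plug','ring_steel','ring_black','ring_mate','foil_cup','tart_ring_mid','jam_jar','scraper']:
        for d in mark_of(p,q)[:4]:
            print(n,q,round(d['confidence'],2),np.round(d['point'],3),proj(p,d['point']).round()[0])
E
```

```text
{'time': 0.0, 'qpos': array([-1.31999474e+00,  3.42748854e-01,  1.52500319e+00,  2.73027975e-05,
        1.27539487e+00, -1.46020936e-01]), 'qvel': array([-0.00282998,  0.0006828 , -0.00095432, -0.00124252, -0.0003322 ,
       -0.00075902]), 'joint_efforts': array([-1.01857040e-03, -4.31249356e+01, -2.44216096e+01,  7.16721453e-02,
        5.60266385e-02, -1.13849144e-04]), 'tool_pos': array([ 0.20284886, -0.48390535,  0.29153615]), 'tool_rot': array([-3.14005873e+00, -2.51979202e-04,  3.96814363e-01]), 'contact_force': array([ 0.13389436, -0.23626001, -0.02888581]), 'torque': array([ 0.03073345, -0.03082567,  0.01982523]), 'grip_force': 0.0, 'opening': 0.09196249678184946}
side (array([-0.12088657, -0.82211061,  0.72472753]), array([ 0.53365392,  0.68492526, -0.49607547]))
side board 0.61 [ 0.471 -0.215 -0.   ] [354. 279.]
side tray 0.61 [ 0.483  0.18  -0.001] [278. 215.]
side plug 0.81 [0.495 0.245 0.02 ] [271. 201.]
side plug 0.66 [ 0.474 -0.214  0.002] [355. 278.]
side ring_steel 0.54 [ 0.47  -0.213  0.004] [353. 277.]
side ring_mate 0.77 [0.473 0.114 0.011] [287. 222.]
side foil
[... 535 characters left out ...]
.084  0.141] [365. 166.]
top tray 0.58 [0.485 0.179 0.002] [277. 222.]
top plug 0.73 [0.501 0.245 0.022] [256. 217.]
top ring_steel 0.59 [0.654 0.139 0.142] [287. 159.]
top ring_black 0.78 [0.63  0.03  0.142] [325. 166.]
top ring_mate 0.51 [0.472 0.117 0.011] [297. 226.]
top foil_cup 0.7 [ 0.542 -0.168  0.02 ] [390. 202.]
top foil_cup 0.68 [0.642 0.479 0.003] [183. 173.]
top foil_cup 0.22 [ 0.617 -0.079  0.143] [363. 170.]
top tart_ring_mid 0.63 [ 0.747 -0.062  0.028] [355. 137.]
top tart_ring_mid 0.62 [ 0.629 -0.082  0.14 ] [364. 167.]
top tart_ring_mid 0.45 [0.657 0.137 0.141] [287. 157.]
top jam_jar 0.6 [ 0.584 -0.477 -0.003] [488. 189.]
top jam_jar 0.35 [ 0.544 -0.167  0.02 ] [390. 202.]
```

View pics/side0.png

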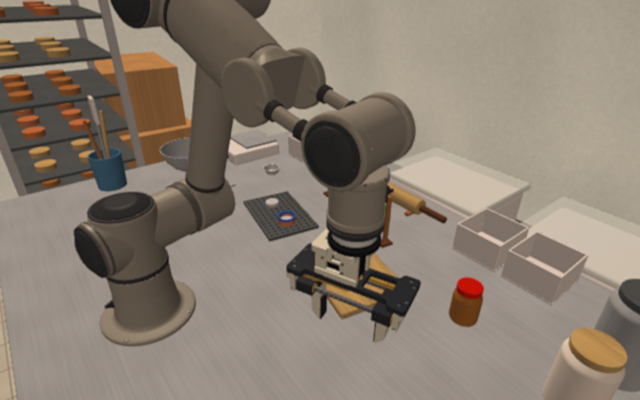

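View pics/top0.png

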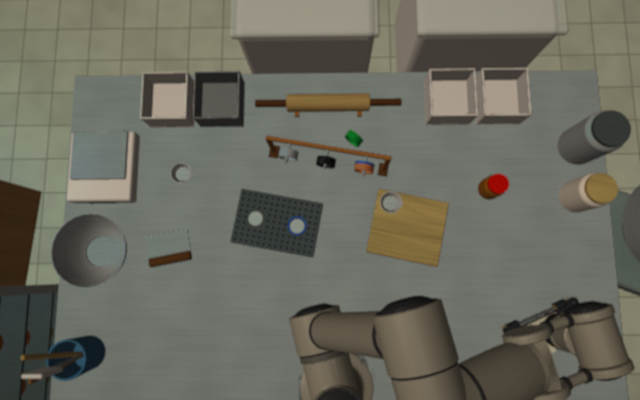

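The top picture shows the copper ring with its blue band on the rack's right hook (364,167). Candidates are: the green look-alike lying behind the rack (353,138), the steel ring on the left hook (288,156), the black ring on the middle hook (326,161), and the mate on the tray (297,226). I choose (364,167). In the side picture the arm hides the rack, the tray is at (280,215) and the empty plug at (271,202).

```bash
python3 - <<'E'
from h import *
p=read_camera('top')
c=p['pixels'][125:185,255:405]
cv2.imwrite('pics/crop1.png',cv2.resize(c,None,fx=5,fy=5,interpolation=cv2.INTER_CUBIC))
E
```

```text
(no output)
```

View pics/crop1.png

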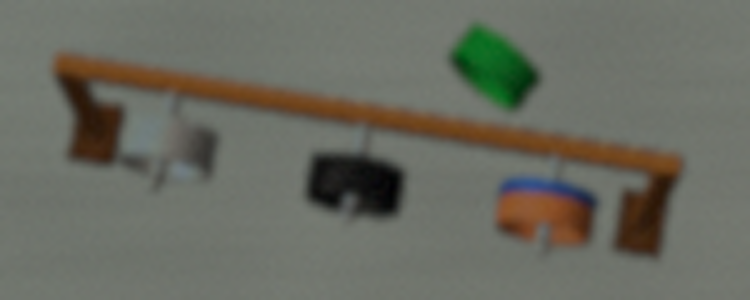

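>>> arm_command:
  series:
    - {"x": -80,"y": 80,"z": -60}
    - {"x": -80,"y": 80,"z": -60}
    - {"x": -80,"y": 80,"z": -60}
    - {"x": -80,"y": 80,"z": -60}

```text
invalid input
```

The crop confirms it: the copper ring with a blue band is on the right hook at crop (545,210), with the blue edge toward the bar.

>>> arm_command:
  series:
    - {"x": -80,"y": 80,"z": -60,"rx": 0,"ry": 0,"rz": 0}
    - {"x": -80,"y": 80,"z": -60,"rx": 0,"ry": 0,"rz": 0}
    - {"x": -80,"y": 80,"z": -60,"rx": 0,"ry": 0,"rz": 0}
    - {"x": -80,"y": 80,"z": -60,"rx": 0,"ry": 0,"rz": 0}
  hand: 91
  squeeze: 20

```text
time: 1.75
tool_pos: [0.1584, -0.5917, 0.3534]
tool_rot: [3.138, 0.002, 0.394]
contact_force: [0.3, 0.5, -0.6]
opening: 0.0909
grip_force: 0.0
```

```bash
python3 - <<'E'
from h import *
from scipy.optimize import least_squares
t=read_camera('top'); s=read_camera('side')
cv2.imwrite('pics/side1.png',cv2.resize(s['pixels'][120:340,200:480],None,fx=2.7,fy=2.7,interpolation=cv2.INTER_CUBIC))
# rack bar: colour mask
hsv=cv2.cvtColor(t['pixels'],cv2.COLOR_BGR2HSV)
m=(hsv[...,0]>5)&(hsv[...,0]<20)&(hsv[...,1]>120)
m[:125]=0;m[185:]=0;m[:,:260]=0;m[:,400:]=0
v,u=np.nonzero(m); 
import collections
cols={}
for a,b in zip(u,v): cols.setdefault(a,[]).append(b)
us=[a for a in sorted(cols) if 285<=a<=380]
tops=[min(cols[a]) for a in us]
k=np.polyfit(us,tops,1); print('bar top edge line',k,'u range',u.min(),u.max())
for q in ['tart_ring','rack','board','tray','plug','ring_mate','ring_steel','ring_black']:
    for n,p in(('top',t),('side',s)):
        for d in mark_of(p,q)[:3]: print(n,q,round(d['confidence'],2),np.round(d['point'],3),proj(p,d['point']).round()[0])
for q in['board','tray']:
    for n,p in(('top',t),('side',s)):
        for d in trace(p,q)[:1]:
            mm=d['pixels'].astype(np.uint8); c=max(cv2.findContours(mm,0,2)[0],key=cv2.contourArea)
            r=cv2.minAreaRect(np.array([onz(p,x[0],.018 if q=='board' else .012)[:2]*1000 for x in c],np.float32)); print(n,q,r)
# seated mate / plug circle in both
E
```

```text
bar top edge line [ 0.16462968 92.35438144] u range 266 390
top tart_ring 0.6 [ 0.736 -0.055  0.025] [352. 141.]
top tart_ring 0.55 [ 0.614 -0.08   0.142] [364. 172.]
side tart_ring 0.48 [ 0.484  0.176 -0.001] [279. 216.]
top board 0.58 [ 0.47  -0.217 -0.001] [406. 226.]
top board 0.44 [ 0.615 -0.08   0.141] [364. 171.]
top tray 0.66 [0.483 0.179 0.001] [278. 223.]
side tray 0.93 [ 0.482  0.179 -0.001] [278. 216.]
top plug 0.69 [0.499 0.244 0.022] [256. 217.]
side plug 0.74 [0.496 0.243 0.021] [271. 201.]
top ring_mate 0.66 [0.473 0.121 0.01 ] [296. 226.]
side ring_mate 0.6 [0.474 0.115 0.013] [287. 221.]
top ring_steel 0.49 [0.656 0.136 0.142] [288. 158.]
side ring_steel 0.75 [0.659 0.136 0.14 ] [328. 169.]
side ring_steel 0.58 [ 0.644  0.478 -0.002] [272. 172.]
top ring_black 0.53 [0.633 0.028 0.139] [326. 165.]
side ring_black 0.52 [0.632 0.027 0.144] [343. 182.]
top board ((469.2362060546875, -218.5684356689453), (220.62548828125, 202.8611297607422), 77.80487823486328)
side board ((409.7434997558594, -111.28343963623047), (76.76773834228516, 36.81185531616211), 22.776611328125)
top tray ((485.24932861328125, 180.2899627685547), (263.7863464355469, 175.6848907470703), 79.54380798339844)
side tray ((482.08258056640625, 173.9591064453125), (271.2200927734375, 172.05931091308594), 79.1406021118164)
```

View pics/side1.png

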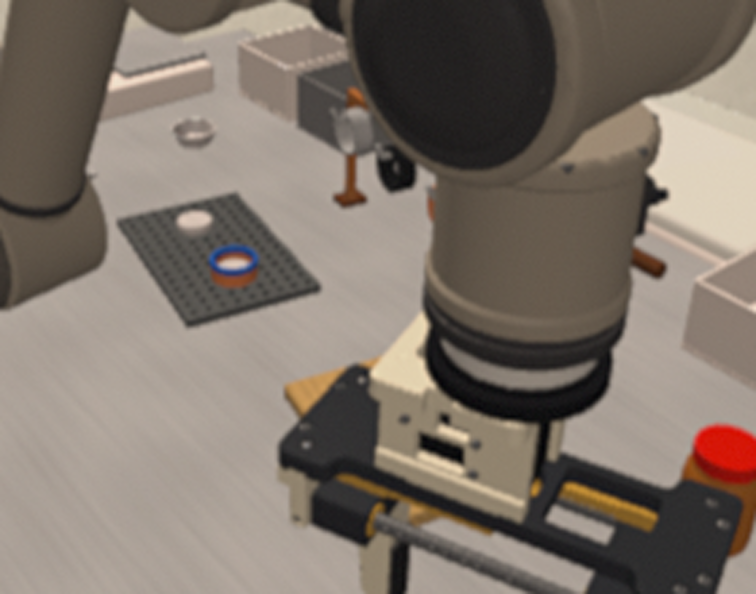

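The side crop shows the tray with the mate at crop (234,262) and the empty plug at (194,220). The gripper hides the copper ring. I move the arm toward the rack at a safe height and learn its kinematics on the way.

>>> arm_command:
  series:
    - {"x": 500,"y": -320,"z": -50,"rx": 0,"ry": 0,"rz": 33}
    - {"x": 500,"y": -320,"z": -50,"rx": 0,"ry": 0,"rz": 33}
    - {"x": 500,"y": -320,"z": -50,"rx": 0,"ry": 0,"rz": 33}
    - {"x": 500,"y": -320,"z": -50,"rx": 0,"ry": 0,"rz": 33}
    - {"x": 500,"y": -320,"z": -50,"rx": 0,"ry": 0,"rz": 33}
    - {"x": 500,"y": -320,"z": -50,"rx": 0,"ry": 0,"rz": 33}
    - {"x": 500,"y": -320,"z": -50,"rx": 0,"ry": 0,"rz": 33}
    - {"x": 500,"y": -320,"z": -50,"rx": 0,"ry": 0,"rz": 33}
    - {"x": 500,"y": -320,"z": -50,"rx": 0,"ry": 0,"rz": 33}
    - {"x": 500,"y": -320,"z": -50,"rx": 0,"ry": 0,"rz": 33}
    - {"x": 500,"y": -320,"z": -50,"rx": 0,"ry": 0,"rz": 33}
    - {"x": 500,"y": -320,"z": -50,"rx": 0,"ry": 0,"rz": 33}
    - {"x": 500,"y": -320,"z": -50,"rx": 0,"ry": 0,"rz": 33}

```text
time: 4.15
tool_pos: [0.4997, -0.0961, 0.4026]
tool_rot: [-3.14, -0.002, -0.173]
contact_force: [-0.3, -0.2, 0.6]
opening: 0.0907
grip_force: 0.0
```

```bash
cat >> h.py <<'E'
import json
def log():
    s=observe(); open('log.jsonl','a').write(json.dumps([list(map(float,s[k])) for k in('qpos','tool_pos','tool_rot')])+'\n'); return s
E
python3 - <<'E'
from h import *
open('log.jsonl','w').write(json.dumps([[-1.31999474,.342748854,1.52500319,2.7e-5,1.27539487,-.146020936],[.20284886,-.48390535,.29153615],[-3.14005873,-2.52e-4,.396814363]])+'\n')
s=log(); print(s['time'],s['qpos'],s['tool_pos'],s['tool_rot'])
E
```

```text
4.15 [-0.34161929  0.24899282  1.35310751  0.00180202  1.53814789  1.40193377] [ 0.4997185  -0.09611135  0.40255071] [-3.14004307e+00 -1.62794915e-03 -1.72815606e-01]
```

>>> arm_command:
  series:
    - {"x": 0,"y": 0,"z": 0,"rx": 15,"ry": -20,"rz": 0}
    - {"x": 0,"y": 0,"z": 0,"rx": 15,"ry": -20,"rz": 0}
    - {"x": 0,"y": 0,"z": 0,"rx": 15,"ry": -20,"rz": 0}
    - {"x": 0,"y": 0,"z": 0,"rx": 15,"ry": -20,"rz": 0}
    - {"x": 0,"y": 0,"z": 0,"rx": 15,"ry": -20,"rz": 0}

```text
time: 4.65
tool_pos: [0.4977, -0.1013, 0.4015]
tool_rot: [-2.871, 0.343, -0.133]
contact_force: [-0.5, 0.2, 0.3]
opening: 0.0911
grip_force: 0.0
```

```bash
python3 - <<'E'
from h import *
s=log(); print(s['time'],s['qpos'],s['tool_pos'],s['tool_rot'])
D=[json.loads(l) for l in open('log.jsonl')]
Rz=lambda a:R.from_euler('z',a);Ry=lambda a:R.from_euler('y',a)
for q,p,r in D:
    T=R.from_euler('xyz',r)
    for s4 in(1,-1):
      for s6 in (1,-1):
        Q=Rz(q[0])*Ry(q[1]+q[2])*Rz(s4*q[3])*Ry(q[4])*Rz(s6*q[5])
        print(s4,s6,(Q.inv()*T).as_rotvec().round(3))
E
```

```text
4.65 [-0.43282401  0.43539515  1.1476907   0.17339107  1.95815959  1.35156729] [ 0.49765298 -0.10133025  0.40154165] [-2.87091358  0.34345285 -0.13330673]
1 1 [-0.     0.     1.571]
1 -1 [-0.     0.     1.279]
-1 1 [-0.     0.     1.571]
-1 -1 [-0.     0.     1.279]
1 1 [-0.     0.     1.571]
1 -1 [ 0.     0.    -1.909]
-1 1 [0.002 0.003 1.571]
-1 -1 [ 0.003 -0.003 -1.908]
1 1 [0.    0.    1.571]
1 -1 [ 0.    -0.    -2.009]
-1 1 [0.188 0.295 1.425]
-1 -1 [ 0.276 -0.276 -2.12 ]
```

>>> arm_command:
  series:
    - {"x": -60,"y": 0,"z": 0,"rx": -50,"ry": 30,"rz": 20}
    - {"x": -60,"y": 0,"z": 0,"rx": -50,"ry": 30,"rz": 20}
    - {"x": -60,"y": 0,"z": 0,"rx": -50,"ry": 30,"rz": 20}
    - {"x": -60,"y": 0,"z": 0,"rx": -50,"ry": 30,"rz": 20}
    - {"x": -60,"y": 0,"z": 0,"rx": -50,"ry": 30,"rz": 20}
    - {"x": -60,"y": 0,"z": 0,"rx": -50,"ry": 30,"rz": 20}
    - {"x": -60,"y": 0,"z": 0,"rx": -50,"ry": 30,"rz": 20}
    - {"x": -60,"y": 0,"z": 0,"rx": -50,"ry": 30,"rz": 20}

```text
time: 5.45
tool_pos: [0.4406, -0.0915, 0.423]
tool_rot: [2.495, -0.222, -0.361]
contact_force: [0.1, 0.2, -0.5]
opening: 0.0909
grip_force: 0.0
```

```bash
python3 -c "
from h import *
s=log(); print(s['time'],s['qpos'])"
```

```text
5.45 [-0.02201108  0.16444456  1.55591459 -0.67935183  1.48915639  2.06589277]
```

>>> arm_command:
  series:
    - {"x": 40,"y": 150,"z": 100,"rx": 20,"ry": -30,"rz": 0}
    - {"x": 40,"y": 150,"z": 100,"rx": 20,"ry": -30,"rz": 0}
    - {"x": 40,"y": 150,"z": 100,"rx": 20,"ry": -30,"rz": 0}
    - {"x": 40,"y": 150,"z": 100,"rx": 20,"ry": -30,"rz": 0}
    - {"x": 40,"y": 150,"z": 100,"rx": 20,"ry": -30,"rz": 0}
    - {"x": 40,"y": 150,"z": 100,"rx": 20,"ry": -30,"rz": 0}

```text
time: 6.05
tool_pos: [0.411, -0.276, 0.4409]
tool_rot: [2.853, 0.248, -0.601]
contact_force: [-0.9, -0.3, -0.2]
opening: 0.0911
grip_force: 0.0
```

```bash
cat >> h.py <<'E'
def chain(q):
    Ry=lambda a:R.from_euler('y',a);Rz=lambda a:R.from_euler('z',a)
    A=Rz(q[0]);B=A*Ry(q[1]);C=B*Ry(q[2]);D=C*Rz(q[3]);E=D*Ry(q[4]);F=E*Rz(q[5]+np.pi/2)
    return [A,B,C,D,E,F]
E
python3 - <<'E'
from h import *
s=log(); print(s['time'],s['qpos'],s['tool_pos'],s['tool_rot'])
D=[json.loads(l) for l in open('log.jsonl')]
rows=[];b=[]
for q,p,r in D:
    A,B,C,Dd,E,F=[x.as_matrix() for x in chain(q)]
    cols=[np.array([0,0,1.])[:,None],A[:,[0,1]],B[:,[0,2]],C[:,[0,2]],Dd[:,[1]],E[:,[2]]]
    rows.append(np.hstack(cols)); b+=p
x,res,rk,sv=np.linalg.lstsq(np.vstack(rows),np.array(b),rcond=None)
print('d1,a1x,a1y,L2x,L2z,L3x,L3z,t4y,L6',x.round(4),rk,sv.round(3)); print((np.vstack(rows)@x-b).round(4))
np.save('len.npy',x)
E
```

```text
6.05 [-0.60040472  0.34850169  1.1608499  -0.30231397  1.86771027  1.48085446] [ 0.41096585 -0.27595994  0.44088913] [ 2.85264081  0.24840541 -0.60144429]
d1,a1x,a1y,L2x,L2z,L3x,L3z,t4y,L6 [ 0.2229 -0.      0.0764  0.      0.5062  0.0465  0.3796  0.      0.2526] 9 [4.414 3.861 3.127 0.665 0.494 0.258 0.235 0.118 0.081]
[-0. -0. -0.  0.  0.  0.  0.  0.  0. -0.  0.  0.  0.  0. -0.]
```

```bash
cat >> h.py <<'E'
LN=np.load('len.npy')
LO=np.array([-2.53,-.77,.04,-1,.28,-3.11]);HI=np.array([2.53,2.02,2.7,4.14,2.66,3.11])
def fk(q):
    A,B,C,D,E,F=chain(q)
    p1=np.array([0,0,LN[0]]); p2=p1+A.apply([0,LN[2],0])+B.apply([0,0,LN[4]]); p3=p2+C.apply([LN[5],0,LN[6]]); return p3+E.apply([0,0,LN[8]]),F,p2,p3
from scipy.optimize import least_squares
def ik(p,Rt,q0):
    f=lambda q:(lambda z:np.r_[z[0]-p,(z[1].inv()*Rt).as_rotvec()*.3])(fk(q))
    s=least_squares(f,np.clip(q0,LO+1e-3,HI-1e-3),bounds=(LO,HI),xtol=1e-10,ftol=1e-10); return s.x,np.abs(s.fun).max()
def frame(z,y):
    z=np.array(z)/np.linalg.norm(z); y=np.array(y,float); y-=z*(y@z); y/=np.linalg.norm(y); return R.from_matrix(np.c_[np.cross(y,z),y,z])
E
python3 - <<'E'
from h import *
import cell
print([ (k,getattr(cell,k)) for k in dir(cell) if 'over' in k or 'FING' in k.upper()])
t=read_camera('top')
# rack line: bar far/near edges in image; ends u 266.5..390.5
for z,uvs in ((.166,[(266.5,137.5),(391,158.)]),):
    P=[onz(t,uv,z) for uv in uvs]; print(P, np.linalg.norm(P[0]-P[1]),'yaw',np.degrees(np.arctan2(-(P[0]-P[1])[0],(P[0]-P[1])[1])))
yw=np.radians(-12.2);c,s=np.cos(yw),np.sin(yw)
rng=np.random.default_rng(0); out=[]
seeds=rng.uniform(LO,HI,(14,6))
for bx,by in((-60,-70),(-60,0),(-60,60),(0,-70)):
  P=np.array([.4692+(bx*c-by*s)/1e3,-.2186+(bx*s+by*c)/1e3,.030])
  for a in(20,32):
    for psi in range(-180,180,30):
      zz=[np.cos(np.radians(a))*np.cos(np.radians(psi)),np.cos(np.radians(a))*np.sin(np.radians(psi)),-np.sin(np.radians(a))]
      for sg in(1,-1):
        T=frame(zz,sg*np.array([-np.sin(np.radians(psi)),np.cos(np.radians(psi)),0]))
        # c up; A: c=+tool x
        up=T.as_matrix()[2,0]
        for q0 in seeds:
            q,e=ik(P-.047*T.as_matrix()[:,2],T,q0)
            if e<1e-4:
                m=np.min(np.r_[q-LO,HI-q]); k=(bx,by,a,psi,'A' if up>0 else 'B')
                out.append((k,tuple(q.round(2)),round(m,2),fk(q)[3].round(2),fk(q)[2].round(2)))
seen=set()
for o in out:
    if o[0]+o[1] in seen or o[2]<.05: continue
    seen.add(o[0]+o[1]); print(*o)
E
```

```text
[('finger_overhang', 0.0655)]
[array([0.70963612, 0.19496416, 0.166     ]), array([ 0.64720245, -0.155655  ,  0.166     ])] 0.3561344626694224 yaw -10.096655113022498
(-60, -70, 20, -180, 'B') (np.float64(-0.49), np.float64(1.18), np.float64(1.1), np.float64(-0.51), np.float64(1.99), np.float64(1.17)) 0.49 [ 0.68 -0.27  0.13] [ 0.45 -0.15  0.41]
(-60, -70, 20, -180, 'A') (np.float64(-0.49), np.float64(1.18), np.float64(1.1), np.float64(-0.51), np.float64(1.99), np.float64(-1.97)) 0.49 [ 0.68 -0.27  0.13] [ 0.45 -0.15  0.41]
(-60, -70, 20, -150, 'B') (np.float64(-0.32), np.float64(1.09), np.float64(1.38), np.float64(-0.79), np.float64(1.69), np.float64(1.08)) 0.21 [ 0.64 -0.13  0.13] [ 0.45 -0.07  0.46]
(-60, -70, 20, -150, 'A') (np.float64(-0.32), np.float64(1.09), np.float64(1.38), np.float64(-0.79), np.float64(1.69), np.float64(-2.06)) 0.21 [ 0.64 -0.13  0.13] [ 0.45 -0.07  0.46]
(-60, -70, 20, -60, 'B') (np.float64(-0.42), np.float64(1.09), np.float64(2.49), np.float64(3.72), np.float64(1.59), np.float64(1.82)) 0.21 [ 0.26 -0.03  0.13] [ 0.44 -0.11  0.46]
(-60, -70, 20, -60, 'A') 
[... 25449 characters left out ...]
2, 120, 'B') (np.float64(-0.82), np.float64(1.17), np.float64(0.94), np.float64(0.22), np.float64(2.03), np.float64(1.79)) 0.63 [ 0.58 -0.51  0.19] [ 0.37 -0.29  0.42]
(0, -70, 32, 120, 'A') (np.float64(-0.82), np.float64(1.17), np.float64(0.94), np.float64(0.22), np.float64(2.03), np.float64(-1.35)) 0.63 [ 0.58 -0.51  0.19] [ 0.37 -0.29  0.42]
(0, -70, 32, 150, 'B') (np.float64(-0.65), np.float64(1.2), np.float64(0.85), np.float64(-0.12), np.float64(2.1), np.float64(1.44)) 0.56 [ 0.67 -0.41  0.19] [ 0.42 -0.22  0.41]
(0, -70, 32, 150, 'A') (np.float64(-0.65), np.float64(1.2), np.float64(0.85), np.float64(-0.12), np.float64(2.1), np.float64(-1.7)) 0.56 [ 0.67 -0.41  0.19] [ 0.42 -0.22  0.41]
```

```bash
cat >> h.py <<'E'
def step(p,Rt,p0=None,R0=None):
    if p0 is None: p0,R0=tcp()
    d=R0.inv().apply(np.array(p)-p0)*1e3; r=np.degrees((R0.inv()*Rt).as_rotvec()); return d.round(1),r.round(1)
YR=np.radians(-10.1); XR=np.array([np.cos(YR),np.sin(YR),0]); YRv=np.array([-np.sin(YR),np.cos(YR),0]); UP=np.array([0,0,1.])
def ringpts(c,ax,r=.028,h=.012):
    ax=np.array(ax)/np.linalg.norm(ax); u=np.cross(ax,[.3,.4,.86]); u/=np.linalg.norm(u); v=np.cross(ax,u)
    return np.array([c+s*h*ax+r*(np.cos(t)*u+np.sin(t)*v) for s in(-1,1) for t in np.linspace(0,6.28,60)])
E
python3 - <<'E'
from h import *
C=np.array([.626,-.0823,.140])
for n in('top','side'):
    p=read_camera(n); pp=proj(p,ringpts(C,XR)); lo=pp.min(0);hi=pp.max(0); print(n,'model',lo.round(1),hi.round(1))
    a,b=np.maximum((lo-12).astype(int),0),(hi+12).astype(int)
    hsv=cv2.cvtColor(p['pixels'],cv2.COLOR_BGR2HSV)[a[1]:b[1],a[0]:b[0]]
    for nm,m in(('cu',(hsv[...,0]<14)&(hsv[...,1]>110)),('blue',(hsv[...,0]>100)&(hsv[...,0]<130)&(hsv[...,1]>100))):
        k,l,st,ce=cv2.connectedComponentsWithStats(m.astype(np.uint8))
        for i in range(1,k):
            if st[i,4]>15: print(nm,st[i,:2]+a,st[i,:2]+st[i,2:4]+a,st[i,4])
a=np.radians(20)
Z=-np.sin(a)*XR-np.cos(a)*UP; T=frame(Z,-YRv)
G=C+.003*XR-.054*Z
for h in(.12,0):print('grasp tcp +%.2f'%h,step(G+h*UP,T), ik(G+h*UP,T,observe()['qpos']))
print(tcp()[0])
E
```

```text
top model [353.9 160.8] [374.7 174.2]
cu [379 163] [386 175] 59
cu [355 164] [373 174] 135
blue [356 161] [373 165] 30
side model [357.1 187. ] [374.4 207.3]
cu [356 175] [386 198] 142
cu [359 188] [373 207] 154
blue [368 187] [375 203] 24
grasp tcp +0.12 (array([ 119.2, -305.2,   18.4]), array([  9.3,  -2.4, -23.6])) (array([-0.24091278,  0.77574904,  0.76790943, -0.02374703,  1.94623256,
        1.50134091]), np.float64(7.89908360943059e-10))
grasp tcp +0.00 (array([ 148.6, -338.5,  129.9]), array([  9.3,  -2.4, -23.6])) (array([-0.24091278,  0.83909045,  0.96506372, -0.02223966,  1.68580488,
        1.50749732]), np.float64(5.055600382775083e-11))
[ 0.41141321 -0.273025    0.44174177]
```

>>> arm_command:
  hand: 80
  series:
    - {"x": 119,"y": -305,"z": 18,"rx": 9.3,"ry": -2.4,"rz": -23.6}
    - {"x": 119,"y": -305,"z": 18,"rx": 9.3,"ry": -2.4,"rz": -23.6}
    - {"x": 119,"y": -305,"z": 18,"rx": 9.3,"ry": -2.4,"rz": -23.6}
    - {"x": 119,"y": -305,"z": 18,"rx": 9.3,"ry": -2.4,"rz": -23.6}
    - {"x": 119,"y": -305,"z": 18,"rx": 9.3,"ry": -2.4,"rz": -23.6}
    - {"x": 119,"y": -305,"z": 18,"rx": 9.3,"ry": -2.4,"rz": -23.6}
    - {"x": 119,"y": -305,"z": 18,"rx": 9.3,"ry": -2.4,"rz": -23.6}
    - {"x": 119,"y": -305,"z": 18,"rx": 9.3,"ry": -2.4,"rz": -23.6}
    - {"x": 119,"y": -305,"z": 18,"rx": 9.3,"ry": -2.4,"rz": -23.6}
    - {"x": 119,"y": -305,"z": 18,"rx": 9.3,"ry": -2.4,"rz": -23.6}
    - {"x": 119,"y": -305,"z": 18,"rx": 9.3,"ry": -2.4,"rz": -23.6}

```text
time: 7.3
tool_pos: [0.6467, -0.0885, 0.312]
tool_rot: [3.141, 0.349, -0.181]
contact_force: [0.2, -1.2, -0.8]
opening: 0.0803
grip_force: 0.0
```

```bash
python3 - <<'E'
from h import *
C=np.array([.626,-.0823,.140])
a=np.radians(20)
Z=-np.sin(a)*XR-np.cos(a)*UP; T=frame(Z,-YRv)
G=C+.003*XR-.054*Z
for h in(.04,0):print('grasp tcp +%.2f'%h,step(G+h*UP,T))
print(observe()['time'],tcp()[0]-G, observe()['qpos'])
E
```

```text
grasp tcp +0.04 (array([27.8, -2.5, 76.3]), array([-0.1,  0. , -0.2]))
grasp tcp +0.00 (array([ 41.5,  -2.5, 113.9]), array([-0.1,  0. , -0.2]))
7.3 [-0.0004519  -0.002417    0.12124481] [-0.24458573  0.77533888  0.76550321 -0.02408016  1.94934198  1.50175087]
```

Descend straight down, gently, then settle.

>>> arm_command:
  series:
    - {"x": 14,"y": -2,"z": 38,"rx": 0,"ry": 0,"rz": 0}
    - {"x": 28,"y": -2,"z": 76,"rx": 0,"ry": 0,"rz": 0}
    - {"x": 35,"y": -2.5,"z": 95,"rx": 0,"ry": 0,"rz": 0}
    - {"x": 41.5,"y": -2.5,"z": 114,"rx": 0,"ry": 0,"rz": 0}
    - {"x": 41.5,"y": -2.5,"z": 114,"rx": 0,"ry": 0,"rz": 0}
    - {"x": 41.5,"y": -2.5,"z": 114,"rx": 0,"ry": 0,"rz": 0}
    - {"x": 41.5,"y": -2.5,"z": 114,"rx": 0,"ry": 0,"rz": 0}

```text
time: 8.0
tool_pos: [0.6479, -0.0859, 0.191]
tool_rot: [3.141, 0.348, -0.18]
contact_force: [-0.4, -0.6, 0.3]
opening: 0.0799
grip_force: 0.0
```

```bash
python3 - <<'E'
from h import *
p=read_camera('side')
C=np.array([.626,-.0823,.140]);Z=-np.sin(.349)*XR-np.cos(.349)*UP
print((tcp()[0]-(C+.003*XR-.054*Z))*1e3, observe()['contact_force'])
c=p['pixels'][140:240,300:440]; cv2.imwrite('pics/g1.png',cv2.resize(c,None,fx=5,fy=5,interpolation=cv2.INTER_CUBIC))
E
```

```text
[0.74218042 0.21137823 0.14806668] [-0.6307187  -0.43617756  0.10006881]
```

View pics/g1.png

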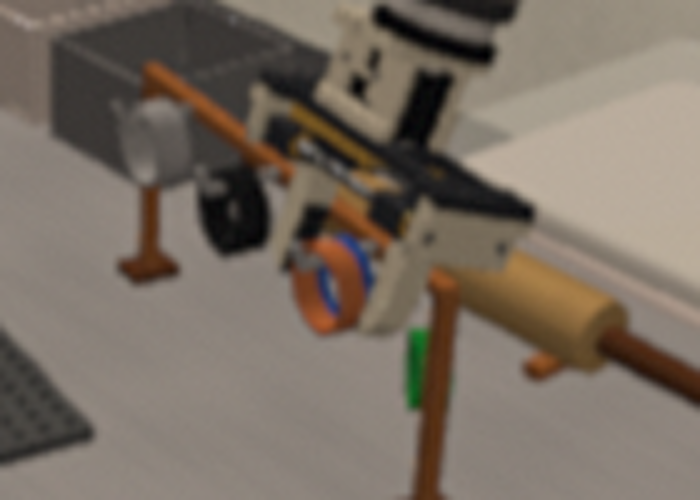

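The fingers straddle the copper ring at crop (330,285). Its blue edge faces the bar and no other ring is touched. Next I close the fingers.

>>> arm_command:
  hand: 50
  squeeze: 25
  series:
    - {"x": 0,"y": 0,"z": 0,"rx": 0,"ry": 0,"rz": 0}
    - {"x": 0,"y": 0,"z": 0,"rx": 0,"ry": 0,"rz": 0}
    - {"x": 0,"y": 0,"z": 0,"rx": 0,"ry": 0,"rz": 0}
    - {"x": 0,"y": 0,"z": 0,"rx": 0,"ry": 0,"rz": 0}
    - {"x": 0,"y": 0,"z": 0,"rx": 0,"ry": 0,"rz": 0}
    - {"x": 0,"y": 0,"z": 0,"rx": 0,"ry": 0,"rz": 0}
    - {"x": 0,"y": 0,"z": 0,"rx": 0,"ry": 0,"rz": 0}

```text
time: 8.75
tool_pos: [0.6474, -0.0854, 0.189]
tool_rot: [3.142, 0.352, -0.18]
contact_force: [0.2, -0.2, 0.8]
opening: 0.0548
grip_force: 25.0
```

```bash
python3 - <<'E'
from h import *
p0,R0=tcp(); 
for w in (.014*UP,.026*UP,.026*UP-.09*XR,.026*UP-.1*XR+.09*UP): print(step(p0+w,R0))
# fit ring in hand from both views with mask bbox
for n in('top','side'):
    p=read_camera(n)
    hsv=cv2.cvtColor(p['pixels'],cv2.COLOR_BGR2HSV)
    pp=proj(p,ringpts(np.array([.626,-.0823,.140]),XR)); lo=pp.min(0);hi=pp.max(0)
    print(n,lo.round(),hi.round())
s=observe();print(s['contact_force'],s['opening'],s['grip_force'])
E
```

```text
(array([ -4.8,   0. , -13.1]), array([0., 0., 0.]))
(array([ -9. ,   0. , -24.4]), array([0., 0., 0.]))
(array([-93.4,   0.3,   6.6]), array([0., 0., 0.]))
(array([-133.8,    0.4,  -74.5]), array([0., 0., 0.]))
top [354. 161.] [375. 174.]
side [357. 187.] [374. 207.]
[-0.37637801  0.19555727  2.16671025] 0.054790592433192536 24.999692907440476
```

>>> arm_command:
  series:
    - {"x": -5,"y": 0,"z": -13,"rx": 0,"ry": 0,"rz": 0}
    - {"x": -9,"y": 0,"z": -24.5,"rx": 0,"ry": 0,"rz": 0}
    - {"x": -9,"y": 0,"z": -24.5,"rx": 0,"ry": 0,"rz": 0}
    - {"x": -9,"y": 0,"z": -24.5,"rx": 0,"ry": 0,"rz": 0}

```text
time: 9.25
tool_pos: [0.6476, -0.0855, 0.2158]
tool_rot: [3.141, 0.35, -0.18]
contact_force: [-0.8, 0.4, -1.4]
opening: 0.0548
grip_force: 25.0
```

```bash
python3 - <<'E'
from h import *
s=observe();print(s['contact_force'],s['opening'],s['grip_force'],s['tool_pos'])
p=read_camera('side')
cv2.imwrite('pics/g2.png',cv2.resize(p['pixels'][150:230,320:420],None,fx=6,fy=6,interpolation=cv2.INTER_CUBIC))
E
```

```text
[-0.7507423   0.3988863  -1.43262858] 0.05481763431750035 24.99945704417769 [ 0.64760162 -0.08550962  0.21575737]
```

View pics/g2.png

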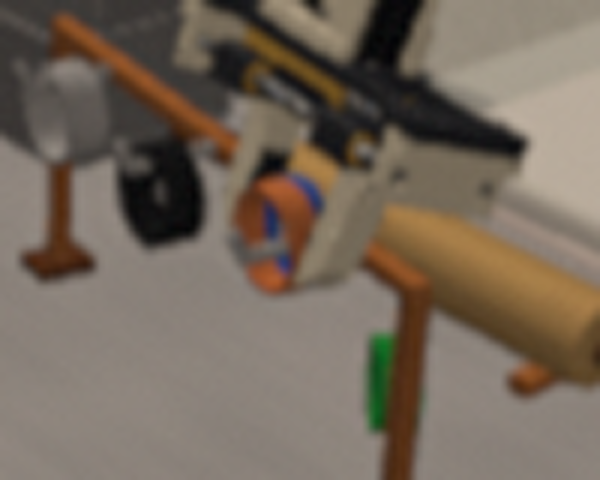

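The ring hangs in the fingers with the hook rod passing freely through its lower half, at crop (255,245). I pull it off along the hook, then raise it.

>>> arm_command:
  series:
    - {"x": -28,"y": 0,"z": 10.3,"rx": 0,"ry": 0,"rz": 0}
    - {"x": -56,"y": 0.2,"z": 20.6,"rx": 0,"ry": 0,"rz": 0}
    - {"x": -89,"y": 0.3,"z": 32.5,"rx": 0,"ry": 0,"rz": 0}
    - {"x": -89,"y": 0.3,"z": 32.5,"rx": 0,"ry": 0,"rz": 0}
    - {"x": -103,"y": 0.3,"z": -5,"rx": 0,"ry": 0,"rz": 0}
    - {"x": -123,"y": 0.3,"z": -60,"rx": 0,"ry": 0,"rz": 0}
    - {"x": -123,"y": 0.3,"z": -60,"rx": 0,"ry": 0,"rz": 0}
    - {"x": -123,"y": 0.3,"z": -60,"rx": 0,"ry": 0,"rz": 0}

```text
time: 10.1
tool_pos: [0.555, -0.069, 0.3154]
tool_rot: [3.141, 0.347, -0.18]
contact_force: [0.3, -0.0, -0.2]
opening: 0.0548
grip_force: 25.0
```

```bash
python3 - <<'E'
from h import *
s=observe();print(s['contact_force'],s['opening'],s['grip_force'],s['tool_pos'])
p0,R0=tcp()
yb=np.radians(-12.2);XB=np.array([np.cos(yb),np.sin(yb),0]);YB=np.array([-np.sin(yb),np.cos(yb),0])
B=np.array([.4692,-.2186,0]); a=np.radians(20)
Cl=B-.05*XB-.07*YB+.030*UP
Z=np.cos(a)*YB-np.sin(a)*UP   # heading board +y
T=frame(Z,np.cross(Z,UP)); print('tool x up',T.as_matrix()[2,0])
G=Cl+.003*UP-.054*Z
H=G+.13*UP
r=(R0.inv()*T).as_rotvec(); print('angle',np.degrees(np.linalg.norm(r)))
q=s['qpos'];N=24
for i in range(1,N+1):
    f=i/N; qn,e=ik(p0+f*(H-p0),R0*R.from_rotvec(r*f),q)
    if i%3==0 or e>1e-4: print(i,qn.round(2),'%.0e'%e,np.abs(qn-q).max().round(2),'min z tcp/wrist',fk(qn)[0][2].round(2),fk(qn)[3].round(2))
    q=qn
print(step(H,T),step(G,T)); 
qn,e=ik(G,T,q);print(qn,e,fk(qn)[3])
E
```

```text
[ 0.25556756 -0.03472638 -0.19136717] 0.05483265040528802 24.99958576838253 [ 0.55496485 -0.06896652  0.31542253]
tool x up 0.9396926207859084
angle 118.85076842743517
3 [-0.36  0.47  1.32  0.06  1.57  1.21] 2e-11 0.1 min z tcp/wrist 0.3 [ 0.58 -0.14  0.54]
6 [-0.49  0.42  1.46  0.2   1.41  0.87] 2e-10 0.12 min z tcp/wrist 0.28 [ 0.52 -0.19  0.53]
9 [-0.64  0.4   1.56  0.36  1.34  0.49] 4e-10 0.13 min z tcp/wrist 0.27 [ 0.47 -0.25  0.5 ]
12 [-0.78  0.43  1.62  0.51  1.35  0.09] 2e-10 0.13 min z tcp/wrist 0.25 [ 0.43 -0.32  0.46]
15 [-0.91  0.51  1.63  0.61  1.45 -0.26] 8e-11 0.11 min z tcp/wrist 0.23 [ 0.39 -0.38  0.42]
18 [-1.02  0.62  1.59  0.66  1.58 -0.57] 4e-11 0.1 min z tcp/wrist 0.21 [ 0.37 -0.45  0.37]
21 [-1.09  0.74  1.5   0.67  1.75 -0.83] 4e-11 0.08 min z tcp/wrist 0.2 [ 0.35 -0.5   0.32]
24 [-1.13  0.88  1.39  0.65  1.94 -1.05] 2e-10 0.07 min z tcp/wrist 0.18 [ 0.34 -0.56  0.27]
(array([-59.4, 281.5, 164. ]), array([ 40.7,  70.1, -86.9])) (array([-15.2, 281.5, 286.3]), array([ 40.7,  70.1, -86.9]))
[-1.13426952  1.0812798   1.37369474  0.62024109  1.78227139 -1.16787867] 7.777484767323983e-10 [ 0.3446555  -0.5580385   0.13785689]
```

>>> arm_command:
  series:
    - {"x": -15,"y": 70,"z": 41,"rx": 10.2,"ry": 17.5,"rz": -21.7}
    - {"x": -15,"y": 70,"z": 41,"rx": 10.2,"ry": 17.5,"rz": -21.7}
    - {"x": -15,"y": 70,"z": 41,"rx": 10.2,"ry": 17.5,"rz": -21.7}
    - {"x": -30,"y": 141,"z": 82,"rx": 20.4,"ry": 35,"rz": -43.5}
    - {"x": -30,"y": 141,"z": 82,"rx": 20.4,"ry": 35,"rz": -43.5}
    - {"x": -30,"y": 141,"z": 82,"rx": 20.4,"ry": 35,"rz": -43.5}
    - {"x": -30,"y": 141,"z": 82,"rx": 20.4,"ry": 35,"rz": -43.5}
    - {"x": -45,"y": 211,"z": 123,"rx": 30.5,"ry": 52.6,"rz": -65.2}
    - {"x": -45,"y": 211,"z": 123,"rx": 30.5,"ry": 52.6,"rz": -65.2}
    - {"x": -45,"y": 211,"z": 123,"rx": 30.5,"ry": 52.6,"rz": -65.2}
    - {"x": -45,"y": 211,"z": 123,"rx": 30.5,"ry": 52.6,"rz": -65.2}
    - {"x": -59,"y": 281.5,"z": 164,"rx": 40.7,"ry": 70.1,"rz": -86.9}
    - {"x": -59,"y": 281.5,"z": 164,"rx": 40.7,"ry": 70.1,"rz": -86.9}
    - {"x": -59,"y": 281.5,"z": 164,"rx": 40.7,"ry": 70.1,"rz": -86.9}
    - {"x": -59,"y": 281.5,"z": 164,"rx": 40.7,"ry": 70.1,"rz": -86.9}
    - {"x": -59,"y": 281.5,"z": 164,"rx": 40.7,"ry": 70.1,"rz": -86.9}
    - {"x": -59,"y": 281.5,"z": 164,"rx": 40.7,"ry": 70.1,"rz": -86.9}
    - {"x": -59,"y": 281.5,"z": 164,"rx": 40.7,"ry": 70.1,"rz": -86.9}

```text
time: 11.9
tool_pos: [0.3937, -0.3254, 0.18]
tool_rot: [-3.123, -1.221, 1.339]
contact_force: [-0.2, -0.1, -1.2]
opening: 0.055
grip_force: 25.0
```

```bash
cat >> h.py <<'E'
yb=np.radians(-12.2);XB=np.array([np.cos(yb),np.sin(yb),0]);YB=np.array([-np.sin(yb),np.cos(yb),0])
B=np.array([.4692,-.2186,0])
E
python3 - <<'E'
from h import *
p=read_camera('top');p=read_camera('side')
s=observe();print(s['time'],s['opening'],s['grip_force'],s['qpos'].round(2))
p0,R0=tcp();a=np.radians(20)
Cl=B-.05*XB-.07*YB+.030*UP
Z=np.cos(a)*YB-np.sin(a)*UP;T=frame(Z,np.cross(Z,UP));G=Cl+.003*UP-.054*Z
for h in(.03,.005,0):print(h,step(G+h*UP,T))
c=(p0+R0.apply([0,0,.054])); print('ring now ~',c,proj(p,c))
u,v=proj(p,c)[0].astype(int); c=p['pixels'][v-60:v+60,u-80:u+80]
cv2.imwrite('pics/l1.png',cv2.resize(c,None,fx=5,fy=5,interpolation=cv2.INTER_CUBIC))
E
```

```text
12.0 0.05471529020558858 24.999380791559815 [-1.13  0.88  1.39  0.65  1.93 -1.05]
0.03 (array([-93.2,   1.7,  33.7]), array([-0.1,  0. , -0.3]))
0.005 (array([-116.7,    1.8,   42.2]), array([-0.1,  0. , -0.3]))
0 (array([-121.4,    1.9,   43.9]), array([-0.1,  0. , -0.3]))
ring now ~ [ 0.40438344 -0.2758749   0.1620495 ] [[353.70729789 250.09524373]]
```

View pics/l1.png

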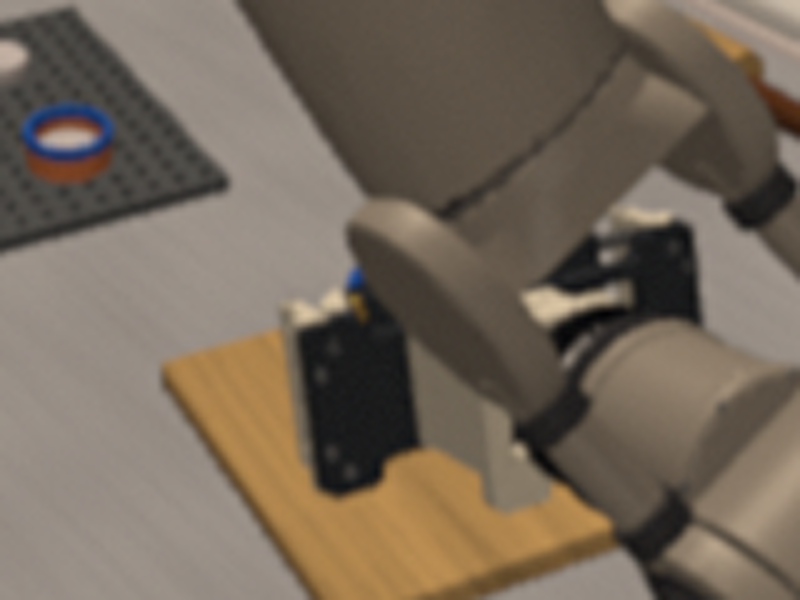

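The ring is horizontal in the fingers with its blue edge up at crop (355,280). The gripper stands over the board's right edge. I lower it in stages.

>>> arm_command:
  series:
    - {"x": -31,"y": 0.6,"z": 11,"rx": 0,"ry": 0,"rz": 0}
    - {"x": -62,"y": 1.2,"z": 22,"rx": 0,"ry": 0,"rz": 0}
    - {"x": -93,"y": 1.7,"z": 33.7,"rx": 0,"ry": 0,"rz": -0.3}
    - {"x": -105,"y": 1.8,"z": 38,"rx": 0,"ry": 0,"rz": -0.3}
    - {"x": -116.7,"y": 1.8,"z": 42.2,"rx": 0,"ry": 0,"rz": -0.3}
    - {"x": -116.7,"y": 1.8,"z": 42.2,"rx": 0,"ry": 0,"rz": -0.3}
    - {"x": -116.7,"y": 1.8,"z": 42.2,"rx": 0,"ry": 0,"rz": -0.3}

```text
time: 12.7
tool_pos: [0.3949, -0.3265, 0.057]
tool_rot: [3.14, -1.221, 1.361]
contact_force: [-0.4, -0.5, -0.5]
opening: 0.0547
grip_force: 25.0
```

>>> arm_command:
  series:
    - {"x": -1,"y": 0,"z": 0.4,"rx": 0,"ry": 0,"rz": 0}
    - {"x": -2,"y": 0,"z": 0.7,"rx": 0,"ry": 0,"rz": 0}
    - {"x": -3,"y": 0,"z": 1.1,"rx": 0,"ry": 0,"rz": 0}
    - {"x": -3,"y": 0,"z": 1.1,"rx": 0,"ry": 0,"rz": 0}

```text
time: 13.1
tool_pos: [0.3947, -0.3262, 0.053]
tool_rot: [-3.141, -1.222, 1.359]
contact_force: [-0.4, -1.2, -0.6]
opening: 0.0548
grip_force: 25.0
```

```bash
python3 - <<'E'
from h import *
s=observe();print(s['contact_force'],s['torque'],s['tool_pos'],s['tool_rot'])
p0,R0=tcp();c=(p0+R0.apply([-.003/np.cos(.35),0,.054])); print(c, 'x-up angle',R0.as_matrix()[2])
E
```

```text
[-0.42811379 -1.19221631 -0.64810486] [-0.59339815  0.01559416  0.02017453] [ 0.39471946 -0.32620714  0.05296035] [-3.14098869 -1.22200973  1.35877923]
[ 0.40513703 -0.27765507  0.03150411] x-up angle [ 9.39788093e-01 -2.06410289e-04 -3.41757658e-01]
```

>>> arm_command:
  series:
    - {"x": -0.9,"y": 0,"z": 0.3,"rx": 0,"ry": 0,"rz": 0}
    - {"x": -1.4,"y": 0,"z": 0.5,"rx": 0,"ry": 0,"rz": 0}
    - {"x": -1.4,"y": 0,"z": 0.5,"rx": 0,"ry": 0,"rz": 0}

```text
time: 13.4
tool_pos: [0.3947, -0.3261, 0.0512]
tool_rot: [-3.14, -1.222, 1.358]
contact_force: [-0.5, -0.2, -0.8]
opening: 0.0548
grip_force: 25.0
```

>>> arm_command:
  series:
    - {"x": -0.5,"y": 0,"z": 0.2,"rx": 0,"ry": 0,"rz": 0}
    - {"x": -0.9,"y": 0,"z": 0.3,"rx": 0,"ry": 0,"rz": 0}
    - {"x": -0.9,"y": 0,"z": 0.3,"rx": 0,"ry": 0,"rz": 0}

```text
time: 13.7
tool_pos: [0.3947, -0.3262, 0.0504]
tool_rot: [-3.14, -1.223, 1.358]
contact_force: [0.1, -0.2, -0.5]
opening: 0.0549
grip_force: 25.4
```

>>> arm_command:
  series:
    - {"x": -0.5,"y": 0,"z": 0.2,"rx": 0,"ry": 0,"rz": 0}
    - {"x": -0.9,"y": 0,"z": 0.3,"rx": 0,"ry": 0,"rz": 0}
    - {"x": -0.9,"y": 0,"z": 0.3,"rx": 0,"ry": 0,"rz": 0}

```text
time: 14.0
tool_pos: [0.3947, -0.3262, 0.0501]
tool_rot: [3.141, -1.224, 1.36]
contact_force: [-0.3, 0.5, 5.2]
opening: 0.0549
grip_force: 26.2
```

```bash
python3 - <<'E'
from h import *
p=read_camera('top');s=observe();print(s['contact_force'],s['torque'],s['tool_pos'],s['joint_efforts'].round(2))
pp,R0=tcp();c=pp+R0.apply([-.0035,0,.054]);print(c)
u,v=proj(p,c)[0].astype(int)
cv2.imwrite('pics/l2.png',cv2.resize(p['pixels'][v-45:v+45,u-60:u+60],None,fx=6,fy=6,interpolation=cv2.INTER_CUBIC)); print(u,v)
E
```

```text
[-0.68485069  0.24345154  5.42114387] [ 0.1934166  -0.12513256  0.03215071] [ 0.39472052 -0.32616775  0.0501164 ] [  0.1  -57.72 -10.88   1.2    2.75  -0.  ]
[ 0.40512319 -0.27768753  0.02844377]
428 246
```

View pics/l2.png

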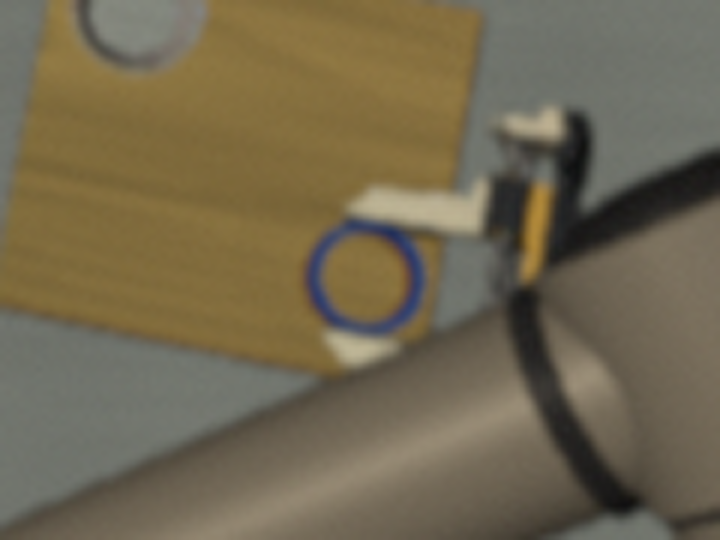

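The ring sits on the board, blue up at crop (365,278), fully inside the board's corner, with 5 N of contact. I release it and back out along the fingers.

>>> arm_command:
  hand: 72
  series:
    - {"x": 0,"y": 0,"z": 0,"rx": 0,"ry": 0,"rz": 0}
    - {"x": 0,"y": 0,"z": 0,"rx": 0,"ry": 0,"rz": 0}
    - {"x": 0,"y": 0,"z": 0,"rx": 0,"ry": 0,"rz": 0}
    - {"x": 0,"y": 0,"z": 0,"rx": 0,"ry": 0,"rz": 0}
    - {"x": 0,"y": 0,"z": -20,"rx": 0,"ry": 0,"rz": 0}
    - {"x": 0,"y": 0,"z": -50,"rx": 0,"ry": 0,"rz": 0}
    - {"x": 0,"y": 0,"z": -90,"rx": 0,"ry": 0,"rz": 0}
    - {"x": 60,"y": 0,"z": -120,"rx": 0,"ry": 0,"rz": 0}
    - {"x": 100,"y": 0,"z": -140,"rx": 0,"ry": 0,"rz": 0}
    - {"x": 140,"y": 0,"z": -140,"rx": 0,"ry": 0,"rz": 0}
    - {"x": 180,"y": 0,"z": -140,"rx": 0,"ry": 0,"rz": 0}

```text
time: 15.15
tool_pos: [0.3799, -0.3952, 0.2683]
tool_rot: [3.139, -1.22, 1.36]
contact_force: [0.5, -1.0, 0.3]
opening: 0.0718
grip_force: 0.0
```

```bash
cat > meas.py <<'E'
from h import *
def fitring(z,guess,pics):
    # fit the blue band's top circle (outer r 28, inner 24) at height z: outline of blue pixels in each view
    obs=[]
    for p in pics:
        u,v=proj(p,[guess[0],guess[1],z])[0].astype(int)
        hsv=cv2.cvtColor(p['pixels'],cv2.COLOR_BGR2HSV); m=(hsv[...,0]>100)&(hsv[...,0]<130)&(hsv[...,1]>110)
        w=np.zeros_like(m); w[v-16:v+17,u-18:u+19]=1; m&=w
        y,x=np.nonzero(m); P=np.array([onz(p,(a,b),z)[:2] for a,b in zip(x,y)])
        if len(P)<20: print('few',len(P)); continue
        s=least_squares(lambda c:np.hypot(*(P-c).T)-.026,P.mean(0),loss='soft_l1',f_scale=.002)
        print(len(P),'circle',s.x.round(4),'bbox-mid',((P.min(0)+P.max(0))/2).round(4)); obs.append(s.x)
    return np.mean(obs,0)
E
python3 - <<'E'
from meas import *
t=read_camera('top');s=read_camera('side')
o=observe();print(o['time'],o['tool_pos'],o['qpos'].round(2),o['contact_force'])
print(fitring(.041,(.405,-.277),[t,s])); print('mate');print(fitring(.035,(.473,.117),[t,s]))
for p in(t,s):
    for d in mark_of(p,'tart_ring')[:3]:print(d['confidence'],d['point'])
    for d in mark_of(p,'plug')[:2]:print('plug',d['confidence'],d['point'])
E
```

```text
15.25 [ 0.38082057 -0.39442726  0.27127311] [-1.19  0.84  1.16  0.68  2.17 -0.92] [ 0.94123827 -1.06772587 -0.62004074]
22 circle [ 0.405  -0.2764] bbox-mid [ 0.4042 -0.2763]
114 circle [ 0.4038 -0.2799] bbox-mid [ 0.4039 -0.2798]
[ 0.40439772 -0.27810392]
mate
102 circle [0.4722 0.118 ] bbox-mid [0.4717 0.1181]
75 circle [0.4725 0.1145] bbox-mid [0.4733 0.1153]
[0.47235268 0.11623211]
0.68 [0.4061, -0.2825, 0.0291]
0.62 [0.7339, -0.0517, 0.0299]
0.53 [0.4038, -0.2784, 0.0182]
plug 0.96 [0.4976, 0.245, 0.0206]
0.86 [0.4042, -0.2813, 0.0165]
plug 0.82 [0.4924, 0.2436, 0.022]
```

```bash
cat >> meas.py <<'E'
def fitplug(guess,pics,z=.022):
    out=[]
    for p in pics:
        g=cv2.cvtColor(p['pixels'],cv2.COLOR_BGR2GRAY).astype(float)
        u,v=proj(p,[guess[0],guess[1],z])[0].astype(int); w=g[v-14:v+15,u-16:u+17]
        th=(np.percentile(w,97)+np.median(w))/2; k,l,st,ce=cv2.connectedComponentsWithStats((w>th).astype(np.uint8))
        i=l[14,16]; y,x=np.nonzero(l==i); wt=np.ones(len(x))
        P=np.array([onz(p,(a+u-16,b+v-14),z)[:2] for a,b in zip(x,y)]); print('plug',len(P),P.mean(0).round(4),np.ptp(P,0).round(4)); out.append(P.mean(0))
    return np.array(out)
E
python3 - <<'E'
from meas import *
t=read_camera('top');s=read_camera('side')
pl=fitplug((.496,.244),[t,s]); print(pl.mean(0)); fitplug((.4724,.1163),[t,s])
p0,R0=tcp()
yt=np.radians(79.2); T=R.from_euler('xyz',[np.pi,0,yt]); 
P=np.array([.4045,-.2778,.0865]); q=observe()['qpos']
for h in(.13,.08,.02,0):
    q,e=ik(P+h*UP,T,q); print(h,step(P+h*UP,T),q.round(2),e<1e-5)
E
```

```text
plug 167 [0.4962 0.2458] [0.0431 0.043 ]
plug 71 [0.4965 0.2432] [0.045 0.044]
[0.49637767 0.24448191]
plug 165 [0.4724 0.1184] [0.0399 0.0397]
plug 44 [0.4785 0.1252] [0.0333 0.0288]
0.13 (array([ -4.7,  -0.5, 128.9]), array([  0.7, -70.2,  -1.3])) [-0.76  0.36  1.73  0.    1.05 -0.57] True
0.08 (array([-51.8,  -0.4, 145.9]), array([  0.7, -70.2,  -1.3])) [-0.76  0.43  1.79 -0.    0.93 -0.57] True
0.02 (array([-108.2,   -0.2,  166.3]), array([  0.7, -70.2,  -1.3])) [-0.76  0.52  1.84 -0.    0.78 -0.57] True
0 (array([-127. ,   -0.2,  173. ]), array([  0.7, -70.2,  -1.3])) [-0.76  0.55  1.86  0.    0.73 -0.57] True
```

>>> arm_command:
  hand: 80
  series:
    - {"x": 0,"y": 0,"z": 40,"rx": 0.2,"ry": -25,"rz": -0.4}
    - {"x": 0,"y": 0,"z": 40,"rx": 0.2,"ry": -25,"rz": -0.4}
    - {"x": 0,"y": 0,"z": 80,"rx": 0.5,"ry": -50,"rz": -0.9}
    - {"x": 0,"y": 0,"z": 80,"rx": 0.5,"ry": -50,"rz": -0.9}
    - {"x": 0,"y": 0,"z": 80,"rx": 0.5,"ry": -50,"rz": -0.9}
    - {"x": -4.7,"y": -0.5,"z": 128.9,"rx": 0.7,"ry": -70.2,"rz": -1.3}
    - {"x": -4.7,"y": -0.5,"z": 128.9,"rx": 0.7,"ry": -70.2,"rz": -1.3}
    - {"x": -4.7,"y": -0.5,"z": 128.9,"rx": 0.7,"ry": -70.2,"rz": -1.3}
    - {"x": -4.7,"y": -0.5,"z": 128.9,"rx": 0.7,"ry": -70.2,"rz": -1.3}
    - {"x": -52,"y": -0.4,"z": 146,"rx": 0.7,"ry": -70.2,"rz": -1.3}
    - {"x": -52,"y": -0.4,"z": 146,"rx": 0.7,"ry": -70.2,"rz": -1.3}
    - {"x": -52,"y": -0.4,"z": 146,"rx": 0.7,"ry": -70.2,"rz": -1.3}
    - {"x": -52,"y": -0.4,"z": 146,"rx": 0.7,"ry": -70.2,"rz": -1.3}

```text
time: 16.85
tool_pos: [0.405, -0.279, 0.1687]
tool_rot: [3.138, 0.003, 1.382]
contact_force: [0.1, 0.1, 1.0]
opening: 0.0799
grip_force: 0.0
```

```bash
python3 - <<'E'
from h import *
read_camera('top')
T=R.from_euler('xyz',[np.pi,0,np.radians(79.2)]);P=np.array([.4045,-.2778,.0865])
for h in(.02,0):print(h,step(P+h*UP,T))
print(observe()['time'],observe()['tool_rot'])
E
```

```text
0.02 (array([ 1.3, -1.1, 62.4]), array([ 0.2,  0.2, -0. ]))
0 (array([ 1.4, -1.2, 82.4]), array([ 0.2,  0.2, -0. ]))
16.9 [3.1376131  0.00342755 1.38214881]
```

>>> arm_command:
  series:
    - {"x": 1.3,"y": -1,"z": 32,"rx": 0.2,"ry": 0.2,"rz": 0}
    - {"x": 1.3,"y": -1,"z": 62,"rx": 0.2,"ry": 0.2,"rz": 0}
    - {"x": 1.3,"y": -1,"z": 73,"rx": 0.2,"ry": 0.2,"rz": 0}
    - {"x": 1.3,"y": -1,"z": 82,"rx": 0.2,"ry": 0.2,"rz": 0}
    - {"x": 1.3,"y": -1,"z": 82,"rx": 0.2,"ry": 0.2,"rz": 0}
    - {"x": 1.3,"y": -1,"z": 82,"rx": 0.2,"ry": 0.2,"rz": 0}

```text
time: 17.5
tool_pos: [0.4046, -0.2772, 0.0867]
tool_rot: [3.141, 0.0, 1.383]
contact_force: [0.2, 0.3, 0.2]
opening: 0.0803
grip_force: 0.0
```

>>> arm_command:
  hand: 50
  squeeze: 20
  series:
    - {"x": 0,"y": 0,"z": 0,"rx": 0,"ry": 0,"rz": 0}
    - {"x": 0,"y": 0,"z": 0,"rx": 0,"ry": 0,"rz": 0}
    - {"x": 0,"y": 0,"z": 0,"rx": 0,"ry": 0,"rz": 0}
    - {"x": 0,"y": 0,"z": 0,"rx": 0,"ry": 0,"rz": 0}
    - {"x": 0,"y": 0,"z": 0,"rx": 0,"ry": 0,"rz": 0}
    - {"x": 0,"y": 0,"z": 0,"rx": 0,"ry": 0,"rz": 0}

```text
time: 18.1
tool_pos: [0.4043, -0.2768, 0.086]
tool_rot: [-3.141, -0.0, 1.383]
contact_force: [-0.1, 0.1, 5.6]
opening: 0.0551
grip_force: 20.0
```

```bash
python3 - <<'E'
from meas import *
t=read_camera('top');s=read_camera('side')
o=observe();print(o['time'],o['tool_pos'],o['tool_rot'],o['contact_force'],o['opening'],o['grip_force'])
fitring(.042,(.4045,-.278),[t,s])
E
```

```text
18.2 [ 0.4042773  -0.27681749  0.08601766] [-3.14109837e+00 -1.05194846e-04  1.38338391e+00] [-0.61105463  0.83069511  5.141937  ] 0.05487112089827505 20.00101373414509
few 0
98 circle [ 0.4028 -0.2802] bbox-mid [ 0.4059 -0.2814]
```

```bash
python3 - <<'E'
from h import *
p0,R0=tcp();T=R.from_euler('xyz',[np.pi,0,np.radians(79.2)])
q=observe()['qpos']
for P in([.4043,-.2768,.22],[.42,-.2,.24],[.4964,.2455,.24],[.4964,.2455,.117]):
    q,e=ik(np.array(P),T,q); print(step(np.array(P),T),q.round(2),e<1e-5)
E
```

```text
(array([   0.,   -0., -134.]), array([-0. , -0. ,  0.1])) [-0.76  0.35  1.73  0.    1.06 -0.57] True
(array([  78.4,    1.1, -154. ]), array([-0. , -0. ,  0.1])) [-0.61  0.29  1.76  0.    1.09 -0.42] True
(array([ 530.4,   -6.9, -153.9]), array([-0. , -0. ,  0.1])) [ 0.32  0.44  1.52 -0.    1.18  0.51] True
(array([530.3,  -6.8, -30.9]), array([-0. , -0. ,  0.1])) [ 0.32  0.59  1.66 -0.    0.89  0.51] True
```

>>> arm_command:
  series:
    - {"x": 0,"y": 0,"z": -15,"rx": 0,"ry": 0,"rz": 0}
    - {"x": 0,"y": 0,"z": -50,"rx": 0,"ry": 0,"rz": 0}
    - {"x": 0,"y": 0,"z": -95,"rx": 0,"ry": 0,"rz": 0}
    - {"x": 0,"y": 0,"z": -134,"rx": 0,"ry": 0,"rz": 0}
    - {"x": 30,"y": 0,"z": -150,"rx": 0,"ry": 0,"rz": 0}
    - {"x": 78,"y": 0,"z": -154,"rx": 0,"ry": 0,"rz": 0}
    - {"x": 126,"y": 0,"z": -154,"rx": 0,"ry": 0,"rz": 0}
    - {"x": 174,"y": -1,"z": -154,"rx": 0,"ry": 0,"rz": 0}
    - {"x": 222,"y": -2,"z": -154,"rx": 0,"ry": 0,"rz": 0}
    - {"x": 270,"y": -3,"z": -154,"rx": 0,"ry": 0,"rz": 0}
    - {"x": 318,"y": -4,"z": -154,"rx": 0,"ry": 0,"rz": 0}
    - {"x": 366,"y": -5,"z": -154,"rx": 0,"ry": 0,"rz": 0}
    - {"x": 414,"y": -6,"z": -154,"rx": 0,"ry": 0,"rz": 0}
    - {"x": 462,"y": -6.5,"z": -154,"rx": 0,"ry": 0,"rz": 0}
    - {"x": 505,"y": -7,"z": -154,"rx": 0,"ry": 0,"rz": 0}
    - {"x": 530,"y": -7,"z": -154,"rx": 0,"ry": 0,"rz": 0}
    - {"x": 530,"y": -7,"z": -154,"rx": 0,"ry": 0,"rz": 0}
    - {"x": 530,"y": -7,"z": -154,"rx": 0,"ry": 0,"rz": 0}

```text
time: 20.0
tool_pos: [0.4957, 0.2452, 0.2392]
tool_rot: [-3.139, 0.001, 1.385]
contact_force: [0.4, -0.3, -0.7]
opening: 0.0547
grip_force: 20.0
```

>>> arm_command:
  series:
    - {"x": 0,"y": 0,"z": 40,"rx": 0,"ry": 0,"rz": 0}
    - {"x": 0,"y": 0,"z": 80,"rx": 0,"ry": 0,"rz": 0}
    - {"x": 0,"y": 0,"z": 110,"rx": 0,"ry": 0,"rz": 0}
    - {"x": 0,"y": 0,"z": 123,"rx": 0,"ry": 0,"rz": 0}
    - {"x": 0,"y": 0,"z": 123,"rx": 0,"ry": 0,"rz": 0}
    - {"x": 0,"y": 0,"z": 123,"rx": 0,"ry": 0,"rz": 0}
    - {"x": 0,"y": 0,"z": 123,"rx": 0,"ry": 0,"rz": 0}

```text
time: 20.7
tool_pos: [0.4971, 0.2453, 0.1187]
tool_rot: [3.14, -0.002, 1.383]
contact_force: [0.5, 0.1, -0.8]
opening: 0.0548
grip_force: 20.0
```

```bash
python3 - <<'E'
from meas import *
t=read_camera('top');s=read_camera('side')
o=observe();print(o['time'],o['tool_pos'],o['tool_rot'],o['contact_force'],o['opening'],o['grip_force'])
z=o['tool_pos'][2]-.086+.042
g=o['tool_pos'][:2]
print('held top z',z); fitring(z,g,[t,s]); print('mate');fitring(.035,(.4724,.1163),[t,s])
u,v=proj(s,[g[0],g[1],z])[0].astype(int)
cv2.imwrite('pics/h1.png',cv2.resize(s['pixels'][v-45:v+45,u-60:u+60],None,fx=6,fy=6,interpolation=cv2.INTER_CUBIC)); print(u,v)
E
```

```text
20.8 [0.49674778 0.24546229 0.11841352] [ 3.14022581e+00 -1.77690264e-03  1.38331835e+00] [ 0.25806774  0.29289636 -1.36395491] 0.05444234264259686 19.99983828747645
held top z 0.07441351946926983
few 0
47 circle [0.4956 0.2386] bbox-mid [0.4977 0.2389]
mate
99 circle [0.4724 0.118 ] bbox-mid [0.4717 0.1181]
77 circle [0.4723 0.1145] bbox-mid [0.473  0.1153]
270 187
```

View pics/h1.png

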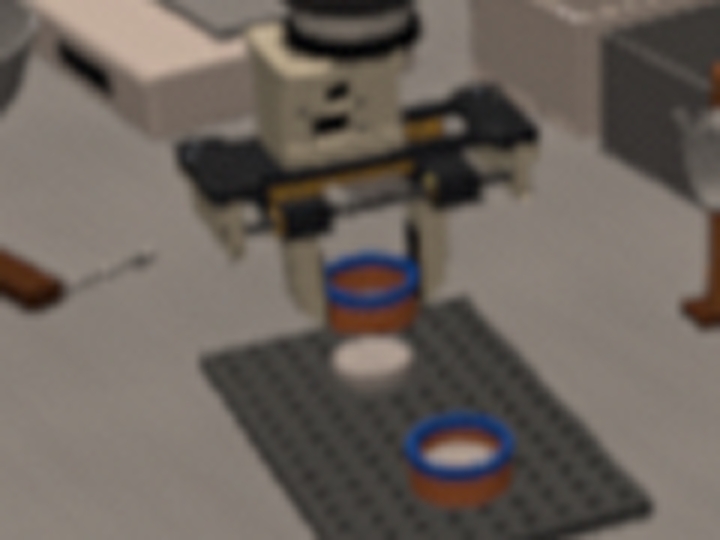

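The held ring is above the plug, blue up at crop (372,290). The plug is below it at (373,357), and the mate is at (460,460). I compare silhouettes against the projected model, using the mate as control.

```bash
cat >> meas.py <<'E'
def sil(p,c,z0,tag,up=8):
    # subpixel silhouette of ring (copper+blue, saturation) vs model bbox
    c=np.array([c[0],c[1],z0+.012]); pp=proj(p,ringpts(c,UP)); u,v=pp.mean(0).astype(int)
    I=cv2.resize(p['pixels'][v-20:v+21,u-20:u+21],None,fx=up,fy=up,interpolation=cv2.INTER_CUBIC)
    h=cv2.cvtColor(I,cv2.COLOR_BGR2HSV); m=((h[...,1]>100)&((h[...,0]<14)|((h[...,0]>100)&(h[...,0]<130)))&(h[...,2]>45)).astype(np.uint8)
    k,l,st,ce=cv2.connectedComponentsWithStats(m); i=1+np.argmax(st[1:,4]); x,y,w,hh,_=st[i]
    o=np.array([x,y,x+w,y+hh])/up-.5+[u-20,v-20,u-20,v-20]; mo=np.r_[pp.min(0),pp.max(0)]
    print(tag,'obs',o.round(1),'model',mo.round(1),'obs-model',(o-mo).round(1))
E
python3 - <<'E'
from meas import *
s=read_camera('side');t=read_camera('top');o=observe();z0=o['tool_pos'][2]-.086+.018;print(z0,o['tool_pos'])
sil(s,(.4967,.2443),z0,'held'); sil(s,(.4724,.1163),.012,'mate'); sil(t,(.4724,.1163),.012,'mate top')
a=proj(s,[[.4967,.2443,z0],[.4967,.2453,z0],[.4977,.2443,z0],[.4967,.2443,z0+.001]]);print((a[1:]-a[0]).round(2))
print(fitplug((.496,.244),[s]),proj(s,[.4964,.2444,.022]))
E
```

```text
0.04994077283172253 [0.49641683 0.245479   0.11794077]
held obs [264.  184.1 279.2 192.8] model [262.3 183.8 279.2 197.8] obs-model [ 1.7  0.3  0.1 -5.1]
mate obs [276.8 210.1 295.2 221.4] model [277.1 210.7 294.8 226.4] obs-model [-0.3 -0.6  0.4 -5. ]
mate top obs [286.5 215.  306.6 235.4] model [287.8 216.  306.7 235.1] obs-model [-1.3 -1.  -0.1  0.3]
[[-0.15 -0.11]
 [ 0.25 -0.08]
 [-0.02 -0.26]]
plug 71 [0.4965 0.2432] [0.045 0.044]
[[0.49654389 0.24318114]] [[271.3167553  200.90059842]]
```

>>> arm_command:
  squeeze: 12
  series:
    - {"x": 0,"y": 0,"z": 12,"rx": 0,"ry": 0,"rz": 0}
    - {"x": 0,"y": 0,"z": 20,"rx": 0,"ry": 0,"rz": 0}
    - {"x": 0,"y": 0,"z": 25,"rx": 0,"ry": 0,"rz": 0}
    - {"x": 0,"y": 0,"z": 25,"rx": 0,"ry": 0,"rz": 0}

```text
time: 21.3
tool_pos: [0.4954, 0.2451, 0.0906]
tool_rot: [-3.138, 0.001, 1.383]
contact_force: [-0.4, -0.2, -0.5]
opening: 0.0548
grip_force: 12.0
```

>>> arm_command:
  series:
    - {"x": 0,"y": 0,"z": 1.5,"rx": 0,"ry": 0,"rz": 0}
    - {"x": 0,"y": 0,"z": 3,"rx": 0,"ry": 0,"rz": 0}
    - {"x": 0,"y": 0,"z": 4,"rx": 0,"ry": 0,"rz": 0}
    - {"x": 0,"y": 0,"z": 4,"rx": 0,"ry": 0,"rz": 0}

```text
time: 21.7
tool_pos: [0.496, 0.2453, 0.0879]
tool_rot: [-3.141, -0.001, 1.383]
contact_force: [-0.4, 1.0, -1.3]
opening: 0.0547
grip_force: 12.0
```

>>> arm_command:
  series:
    - {"x": 0,"y": 0,"z": 1,"rx": 0,"ry": 0,"rz": 0}
    - {"x": 0,"y": 0,"z": 2,"rx": 0,"ry": 0,"rz": 0}
    - {"x": 0,"y": 0,"z": 2,"rx": 0,"ry": 0,"rz": 0}

```text
time: 22.0
tool_pos: [0.4961, 0.2453, 0.0859]
tool_rot: [-3.141, -0.0, 1.383]
contact_force: [-0.0, -0.4, -1.5]
opening: 0.0552
grip_force: 12.0
```

>>> arm_command:
  series:
    - {"x": 0,"y": 0,"z": 1,"rx": 0,"ry": 0,"rz": 0}
    - {"x": 0,"y": 0,"z": 2,"rx": 0,"ry": 0,"rz": 0}
    - {"x": 0,"y": 0,"z": 2,"rx": 0,"ry": 0,"rz": 0}

```text
time: 22.3
tool_pos: [0.4961, 0.2453, 0.0838]
tool_rot: [-3.141, -0.0, 1.383]
contact_force: [0.7, 0.1, -0.6]
opening: 0.0548
grip_force: 12.0
```

Well over the plug with no contact force, so I continue down to the tray.

>>> arm_command:
  series:
    - {"x": 0,"y": 0,"z": 1,"rx": 0,"ry": 0,"rz": 0}
    - {"x": 0,"y": 0,"z": 2,"rx": 0,"ry": 0,"rz": 0}
    - {"x": 0,"y": 0,"z": 2.5,"rx": 0,"ry": 0,"rz": 0}
    - {"x": 0,"y": 0,"z": 2.5,"rx": 0,"ry": 0,"rz": 0}

```text
time: 22.7
tool_pos: [0.4961, 0.2453, 0.0814]
tool_rot: [-3.141, -0.0, 1.383]
contact_force: [0.9, -1.2, -0.4]
opening: 0.055
grip_force: 12.0
```

>>> arm_command:
  series:
    - {"x": 0,"y": 0,"z": 0.7,"rx": 0,"ry": 0,"rz": 0}
    - {"x": 0,"y": 0,"z": 1.2,"rx": 0,"ry": 0,"rz": 0}
    - {"x": 0,"y": 0,"z": 1.2,"rx": 0,"ry": 0,"rz": 0}

```text
time: 23.0
tool_pos: [0.4961, 0.2453, 0.0802]
tool_rot: [-3.141, -0.001, 1.383]
contact_force: [1.5, 0.2, -0.6]
opening: 0.0549
grip_force: 12.0
```

>>> arm_command:
  series:
    - {"x": 0,"y": 0,"z": 0.5,"rx": 0,"ry": 0,"rz": 0}
    - {"x": 0,"y": 0,"z": 0.8,"rx": 0,"ry": 0,"rz": 0}
    - {"x": 0,"y": 0,"z": 0.8,"rx": 0,"ry": 0,"rz": 0}

```text
time: 23.3
tool_pos: [0.4961, 0.2453, 0.08]
tool_rot: [-3.141, -0.001, 1.383]
contact_force: [-0.4, -1.4, 5.5]
opening: 0.0548
grip_force: 12.0
```

>>> arm_command:
  series:
    - {"x": 0,"y": 0,"z": 0.4,"rx": 0,"ry": 0,"rz": 0}
    - {"x": 0,"y": 0,"z": 0.6,"rx": 0,"ry": 0,"rz": 0}
    - {"x": 0,"y": 0,"z": 0.6,"rx": 0,"ry": 0,"rz": 0}

```text
time: 23.6
tool_pos: [0.4961, 0.2453, 0.08]
tool_rot: [-3.141, -0.001, 1.383]
contact_force: [-2.1, -0.9, 10.9]
opening: 0.0553
grip_force: 12.0
```

Contact comes exactly at the expected seated height (TCP z 0.080). I release, retreat up and check.

>>> arm_command:
  hand: 75
  series:
    - {"x": 0,"y": 0,"z": -1,"rx": 0,"ry": 0,"rz": 0}
    - {"x": 0,"y": 0,"z": -1,"rx": 0,"ry": 0,"rz": 0}
    - {"x": 0,"y": 0,"z": -1,"rx": 0,"ry": 0,"rz": 0}
    - {"x": 0,"y": 0,"z": -1,"rx": 0,"ry": 0,"rz": 0}
    - {"x": 0,"y": 0,"z": -1,"rx": 0,"ry": 0,"rz": 0}
    - {"x": 0,"y": 0,"z": -20,"rx": 0,"ry": 0,"rz": 0}
    - {"x": 0,"y": 0,"z": -60,"rx": 0,"ry": 0,"rz": 0}
    - {"x": 0,"y": 0,"z": -105,"rx": 0,"ry": 0,"rz": 0}
    - {"x": 0,"y": 0,"z": -150,"rx": 0,"ry": 0,"rz": 0}
    - {"x": -50,"y": -50,"z": -180,"rx": 0,"ry": 0,"rz": 0}
    - {"x": -100,"y": -100,"z": -200,"rx": 0,"ry": 0,"rz": 0}
    - {"x": -150,"y": -130,"z": -200,"rx": 0,"ry": 0,"rz": 0}
    - {"x": -200,"y": -130,"z": -200,"rx": 0,"ry": 0,"rz": 0}
    - {"x": -250,"y": -130,"z": -200,"rx": 0,"ry": 0,"rz": 0}
    - {"x": -300,"y": -130,"z": -200,"rx": 0,"ry": 0,"rz": 0}
    - {"x": -300,"y": -130,"z": -200,"rx": 0,"ry": 0,"rz": 0}
    - {"x": -300,"y": -130,"z": -200,"rx": 0,"ry": 0,"rz": 0}

```text
time: 25.3
tool_pos: [0.3114, -0.0303, 0.2792]
tool_rot: [3.142, 0.001, 1.373]
contact_force: [0.4, 0.7, 0.1]
opening: 0.0752
grip_force: 0.0
```

```bash
python3 - <<'E'
from meas import *
t=read_camera('top');s=read_camera('side')
o=observe();print(o['time'],o['tool_pos'],o['contact_force'])
r=fitring(.035,(.4964,.2444),[t,s]);m=fitring(.035,(.4724,.1163),[t,s]);print(r-m,np.linalg.norm(r-m))
u,v=proj(s,[.485,.18,.03])[0].astype(int); I=s['pixels'][v-40:v+40,u-50:u+70]
cv2.imwrite('pics/f1.png',cv2.resize(I,None,fx=6,fy=6,interpolation=cv2.INTER_CUBIC))
E
```

```text
25.4 [ 0.3123735  -0.02638251  0.27897482] [-0.15323386  0.74670512 -1.01160894]
101 circle [0.4955 0.2452] bbox-mid [0.4953 0.2457]
62 circle [0.4835 0.2001] bbox-mid [0.4902 0.1987]
103 circle [0.4723 0.1179] bbox-mid [0.4717 0.1181]
93 circle [0.4726 0.1165] bbox-mid [0.4783 0.1587]
[0.01706297 0.10545236] 0.10682389620719887
```

View pics/f1.png

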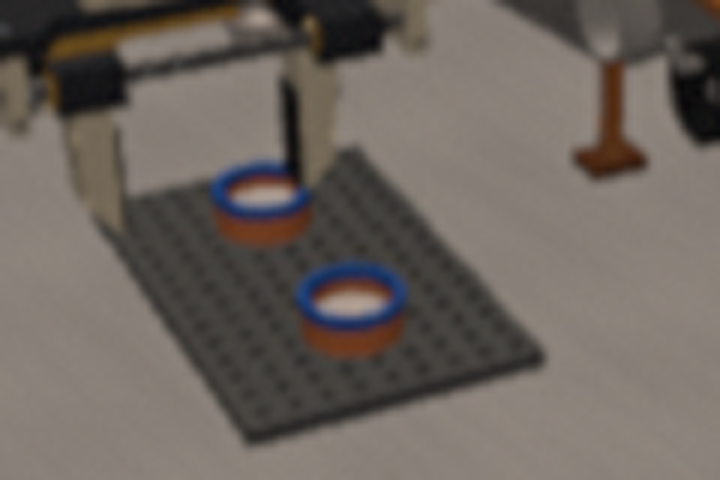

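The ring stands at crop (262,205), blue up, with the plug visible inside it and at the same height as the mate at (352,310). The gripper is only in the foreground and touches nothing.

```bash
python3 -c "
from cell import *
print(hand_in())"
```

```text
the job is handed in; nothing more can be done
None
```

The copper ring came off its hook, was laid blue edge up on the board and released, then taken from above and seated flush around the empty plug beside its mate; the job was handed in at about 25 s of the 54 s allowed.

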